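# Pump the ratchet lever until the empty pocket is under the pointer

### The job

Step the indexing table on by pumping its hand lever - press the round pad right down, let it come fully back up, and repeat - until the empty pocket, the only one of the six without a mosaic piece in it, stands under the tip of the pointer. Move the table by its lever only, never by touching the turntable itself, then leave the lever up and take the hand away.

Things in the scene. Friction and masses are not known exactly. Their poses are not given: they have to be found in the camera images.
- lever_pad (a point): Middle of the top of the black round pad (34 mm across) at the end of the steel hand lever on the robot's side; 91 mm up at rest. Pressed straight down it travels 33 mm to its stop (sideways under 3 mm), taking 3 N at first, 5 to 8 N near the stop. A spring brings it back up when let go; it must come fully up to catch the next tooth. The turntable's rim is 40 mm from the pad's middle.
- empty_pocket (a point): Centre of the floor of the only empty one of six round pockets (43 mm inside, thin raised metal rim, bare wooden floor) on the turntable; 66 mm from its axis, 45 mm above the work surface; turns with it. The other five each hold one fixed piece of mosaic glass. At the start it lies 42 to 116 degrees short of (clockwise from) the pointer: 2 to 6 strokes.
- pointer_tip (a point): Tip of the steel pointer, a thin fixed rod 70 mm above the work surface that reaches inward from a post at the far or far-left side of the base. The tip is over the circle on which the pocket centres run, 66 mm from the turntable's axis.
- turntable: Round wooden turntable with the six pockets, 184 mm across, upper face 44 mm above the work surface, pieces up to 57 mm; origin on its vertical axis at the underside, z up. Each full lever stroke turns it one tooth = 20 degrees counter-clockwise seen from above; a ratchet and friction keep it there while the lever returns. The robot must not touch it.

How it is judged (in metres and radians):
At the end, for the whole second after the job is handed in: Seen from above, the pointer's tip is over the empty pocket, within 16 mm of its centre (one tooth moves the pocket 23 mm, so the nearest tooth always does); the turntable is at rest and the lever is fully up again (pad top more than 85 mm above the work surface) (horizontal distance between empty_pocket and pointer_tip below 0.016 m and angular speed of turntable below 0.1 rad/s and height (world z) of lever_pad above 0.085 m); the robot touches nothing.
It fails at once if the robot touches the turntable or the pieces on it (contact force between any of the fingers, the arm and turntable above 0.5 N).
It also fails if it takes over 48 s, if anything falls off the work surface, if the arm or the gripper's body presses on something with over 40 N, if the wrist force passes 120 N, or if a joint passes its speed limit or range.

### The arm

A 6-joint arm with a two-finger parallel gripper is mounted at the origin on a cart in front of the work surface, level with it; the furniture and walls round the work are solid. World frame = base frame: x ahead of the robot, y to its left, z up, the work surface at z = 0. Lengths are in mm, angles in degrees, forces in N, time in s.
With the tool pointing down it reaches from about 350 to 850 mm from the base axis. Payload 8.1 kg.
Tool frame: the origin (TCP) lies at the centre of the arm's flange, where the gripper is bolted on; the fingertips stand 173 mm ahead of it and the grasp point (between the pads) lies 155 mm ahead of it; z points along the fingers, y is the line along which they close (so a half turn about z gives the same grasp; the last joint's range is limited). The gripper opens to 85 mm and grips with 20 to 120 N. Pads are 22 mm wide; open, the fingers measure 114 mm over their backs; the gripper's body (76 mm by 85 mm) begins 54 mm behind the grasp point. The pads swing forward as they close: fully open they stand 13 mm farther back than shut.
Start: joints at [-79.435, 7.471, 85.268, -0, 87.261, -4.893], TCP at [159.944, -578.295, 404.692] pointing down, gripper open.
Joint ranges: [-169.43, 169.43], [-51.17, 129.36], [1.28, 143.12], [-76.62, 256.62], [0, 156.53], [-152.29, 152.29]. Speed limits (degrees/s): [136.94, 136.94, 159.86, 180, 180, 180].

### API

Orientations are given as [roll, pitch, yaw] about the fixed x, y, z axes, in that order (R = Rz(yaw) Ry(pitch) Rx(roll)).
In Python, from bench import * gives the robot as it stands.
- The arm moves only by the shell command python3 -m jog 'ROWS' [FORCE]. ROWS is text: rows parted by semicolons, each of 7 numbers parted by spaces: the shift along the tool's x, y, z scaled (see below), then the turn, a rotation vector about the tool's x, y, z scaled (see below), then the closure, from -1 (fully open) to 1 (shut). In form: tx ty tz wx wy wz hand; .... A call has 1 to 5 rows; each row shifts and turns the commanded pose from where the row before left it, along the tool's axes as they then stand; what a row does not reach is not made up. The controller multiplies each number of a shift by 0.1 m and each number of a turn by 60 degrees. A row lasts 1/8 s, in which the tool goes at most 62.5 mm and 10.7 degrees, less where a joint would pass 70% of its speed; a pose out of reach is approached as far as the arm can. A call with a number of a shift or a turn outside -1 to 1 is refused whole. A call with a gripper value outside its range is refused whole. The fingers move at their own pace and stop on an object; FORCE is the grip in N (left out, the last holds). Time passes only in rows, so rows that do not move let the fingers close. It gives the time, the measured TCP pose, the force, the opening and the grip force at its end, in the units of the state.
- sense(): the state, without advancing time (a new reading comes with each control period).
- snapshot(name): name is "scene" or "top" or "wrist"; returns a dict with "img" (384x512x3 uint8, red, green, blue), "fx", "fy", "cx", "cy" (pixels), "extrinsics" (4x4, takes a point from camera to world coordinates). Camera axes: x right, y down, z forward; pixel columns grow to the right and rows downward; lengths in mm; the calibration is good to about 2 mm. A picture is of the moment at which its call begins. There is no depth.
- hand_in(): hands the job in; it is judged then, once.
The state is a dict: "time": time; "joint_pos": joint angles; "qd": joint speeds; "joint_efforts": joint torques, N m; "tool_pos": TCP position; "tcp_rot": TCP orientation; "ft_force": force on the tool from outside, world axes, zero at the start; "wrist_torque": the same for the moment, N m; "finger_gap": finger opening in mm; "grip_force": force on a finger pad.
Only numpy, scipy, OpenCV 4.12 (cv2) and the standard library are available. Lean on these libraries where they do the work, as an engineer would, in place of code of your own. Each camera call takes 0.05 s, during which the arm holds its last target. There are 200 camera calls.

## Working session

There is one attempt and no reset: what is moved stays moved. The work goes in short steps, Python scripts to look and compute and a shell command to move; the robot and the scene stay as the last step left them, time stands still between calls to the robot, and variables do not carry over. Pictures are saved under pics/ and viewed, at most 10 in all, crops included, and the job is handed in when it is done.

```bash
mkdir -p pics
python3 - <<'E'
from bench import *
import cv2,numpy as np
s=sense();print(s)
for n in("scene","top"):
    d=snapshot(n);cv2.imwrite(f"pics/{n}0.png",d["img"][:,:,::-1]);print(n,d["fx"],d["cx"],d["cy"],np.round(d["extrinsics"],3).tolist())
E
```

```text
{'time': 0.0, 'joint_pos': array([-7.94360429e+01,  7.51568824e+00,  8.53299790e+01, -4.08042908e-04,
        8.72620871e+01, -4.89352925e+00]), 'qd': array([-0.02319573, -0.03509683,  0.03407174,  0.05596651,  0.07020786,
        0.08904545]), 'joint_efforts': array([ 2.92750432e-03, -5.69394028e+01, -5.00546014e+01,  1.18887447e-04,
        1.45796745e-02, -3.49170523e-05]), 'tool_pos': array([ 159.88641492, -578.06205972,  403.63138062]), 'tcp_rot': array([-1.79892604e+02, -8.78585597e-03,  1.54574980e+01]), 'ft_force': array([ 0.25202037, -0.35997034,  0.37640021]), 'wrist_torque': array([0.02802715, 0.02173853, 0.02233985]), 'grip_force': 0.0, 'finger_gap': 85.41185699112846}
scene 450.78504497358904 256.06068841148056 193.63957451995824 [[-0.999, -0.048, 0.018, 589.307], [-0.049, 0.81, -0.584, 662.178], [0.013, -0.584, -0.811, 788.777], [0.0, 0.0, 0.0, 1.0]]
top 394.1743932293003 255.20280299743015 187.99789164706593 [[0.009, -0.993, 0.116, 522.993], [-1.0, -0.011, -0.015, 168.578], [0.016, -0.115, -0.993, 941.079], [0.0, 0.0, 0.0, 1.0]]
```

View pics/top0.png

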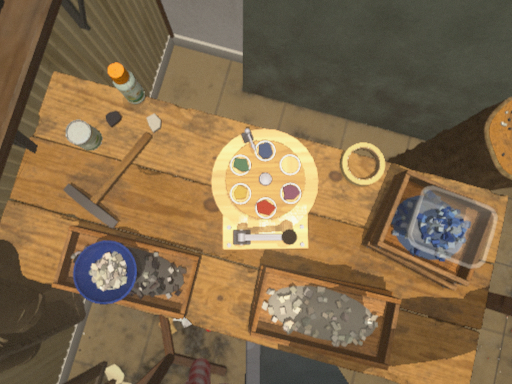

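View pics/scene0.png

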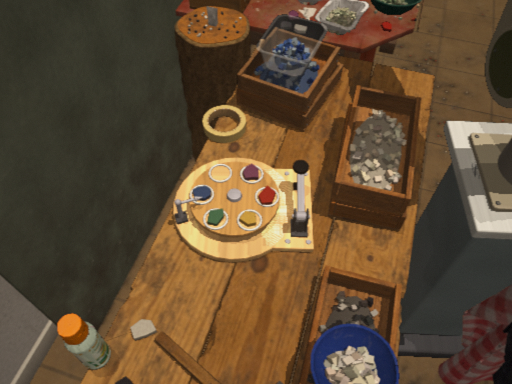

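The top view shows the turntable hub at about (265,179), the empty pocket at (289,164), the pointer tip near (256,152) and the black pad at (289,237). I'll zoom in and measure.

```bash
cat > h.py <<'E'
from bench import *
import cv2,numpy as np
def ray(d,u,v,z):
    E=np.array(d["extrinsics"]);r=E[:3,:3]@[(u-d["cx"])/d["fx"],(v-d["cy"])/d["fy"],1]
    return E[:3,3]+r*(z-E[2,3])/r[2]
def proj(d,p):
    E=np.array(d["extrinsics"]);q=E[:3,:3].T@(np.array(p)-E[:3,3]);return np.array([d["fx"]*q[0]/q[2]+d["cx"],d["fy"]*q[1]/q[2]+d["cy"]])
def black(d,x0,x1,y0,y1):
    m=np.zeros(d["img"].shape[:2],np.uint8);m[y0:y1,x0:x1]=(d["img"][y0:y1,x0:x1].max(2)<60)*255
    n,_,st,c=cv2.connectedComponentsWithStats(m);i=1+np.argmax(st[1:,4]);return c[i],st[i]
E
python3 - <<'E'
from h import *
t=snapshot("top");s=snapshot("scene")
for d,b in((t,(275,305,225,250)),(s,(288,315,155,180))):
    c,st=black(d,*b);print("pad",c,st,ray(d,*c,91).round(1))
a=cv2.resize(t["img"][122:254,205:325],None,fx=4.4,fy=4.4,interpolation=cv2.INTER_CUBIC)[:,:,::-1]
cv2.imwrite("pics/tz.png",a)
b=cv2.resize(s["img"][150:260,165:320],None,fx=5,fy=5,interpolation=cv2.INTER_CUBIC)[:,:,::-1]
cv2.imwrite("pics/sz.png",b)
E
```

```text
Traceback (most recent call last):
  File "h.py", line 10, in black
    n,_,st,c=cv2.connectedComponentsWithStats(m);i=1+np.argmax(st[1:,4]);return c[i],st[i]
                                                     ~~~~~~~~~^^^^^^^^^^
ValueError: attempt to get argmax of an empty sequence
```

```bash
sed -i 's/<60/<th/; s/x0,x1,y0,y1):/x0,x1,y0,y1,th=60):/' h.py
python3 - <<'E'
from h import *
t=snapshot("top");s=snapshot("scene")
a=cv2.resize(t["img"][122:254,205:325],None,fx=4.4,fy=4.4,interpolation=cv2.INTER_CUBIC)[:,:,::-1]
cv2.imwrite("pics/tz.png",a)
b=cv2.resize(s["img"][150:260,165:320],None,fx=5,fy=5,interpolation=cv2.INTER_CUBIC)[:,:,::-1]
cv2.imwrite("pics/sz.png",b)
print(t["img"].dtype,t["img"][237,280:300].max(1),s["img"][167,290:312].max(1))
for d,b in((t,(275,305,225,250)),(s,(288,315,155,180))):
  for th in(60,80,100):
    try:
        c,st=black(d,*b,th);print("pad",th,c,st,ray(d,*c,91).round(1))
    except ValueError as e:print("none",th)
E
```

```text
uint8 [221 181  92  86  88  89  86  86  85  93  88  83  88  84  82  87 144 233
 249 249] [142 141 107  42  39  43  40  43  44  43  41  42  41  41  39  41  40  43
  84 135 157 157]
none 60
none 80
pad 100 [288.71527778 236.52777778] [282 230  14  14 144] [518.   82.7  91. ]
pad 60 [300.27741935 166.6516129 ] [293 161  15  13 155] [520.3  88.4  91. ]
pad 80 [300.3699422  166.53757225] [293 160  16  14 173] [520.1  88.1  91. ]
pad 100 [300.35164835 166.41208791] [293 160  16  14 182] [520.2  87.8  91. ]
```

View pics/tz.png

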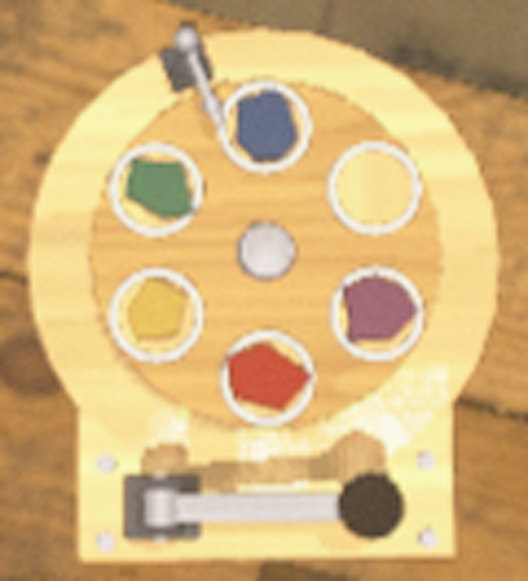

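View pics/sz.png

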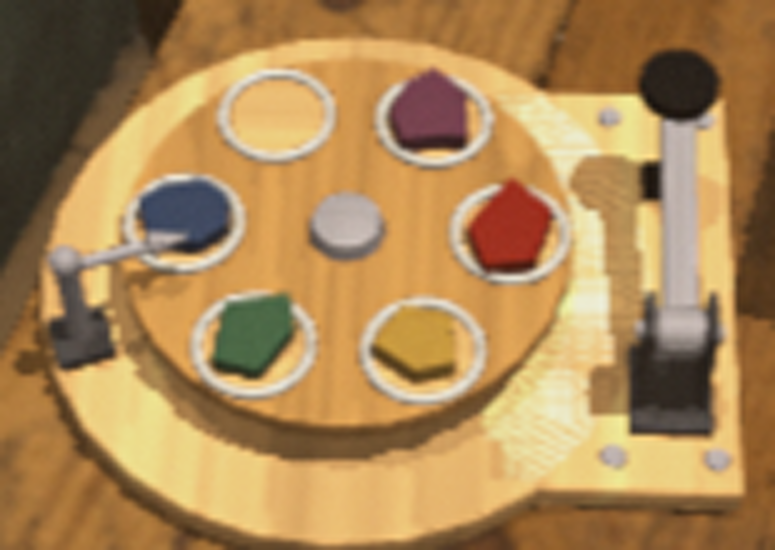

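Run:
```python
from h import *
t=snapshot("top");s=snapshot("scene")
P=np.array([(374,188),(265,126),(377,313),(267,378),(157,315),(156,190)])/4.4+[205,122]
W=np.array([ray(t,*p,46)[:2] for p in P]);c=W.mean(0);print("axis",c,np.linalg.norm(W-c,axis=1))
S=np.array([(277,115),(185,222),(435,119),(512,232),(424,350),(254,344)])/5+[165,150]
W2=np.array([ray(s,*p,46)[:2] for p in S]);c2=W2.mean(0);print("axis2",c2,np.linalg.norm(W2-c2,axis=1))
ang=lambda v:np.degrees(np.arctan2(v[1],v[0]))
for W_,c_,d,p in((W,c,t,np.array((226,130))/4.4+[205,122]),(W2,c2,s,np.array((190,238))/5+[165,150])):
    q=ray(d,*p,70)[:2];print("tip",q,np.linalg.norm(q-c_),"tip ang",ang(q-c_),"pocket",ang(W_[0]-c_),"diff",(ang(q-c_)-ang(W_[0]-c_))%360)
```

```text
axis [648.02988264 131.45456021] [65.85445822 66.39424897 66.02225567 66.18155377 65.86910479 65.85636119]
axis2 [649.31538823 134.72765573] [65.67151208 66.05933689 66.1809376  66.37106638 66.16681591 66.17366333]
tip [706.95331941 153.32259471] 62.850475999539995 tip ang 20.36121227986036 pocket -58.88386778100609 diff 79.24508006086646
tip [708.43491316 160.37440162] 64.44279481367562 tip ang 23.451767616663385 pocket -58.63348679191211 diff 82.0852544085755
```

Both views agree: the pocket radii come out at 66 mm, and the pocket is about 80° short of the pointer, so 4 strokes. I take the pad to be near (518, 84). Next I move above it with the gripper shut.

```bash
python3 -m jog '0.2 -0.2 0 0 0 0 1;0.4 -0.4 0 0 0 0 1;0.4 -0.42 0 0 0 0 1;0.4 -0.42 0 0 0 0 1;0.4 -0.42 0 0 0 0 1' 60
python3 -m jog '0.4 -0.42 0 0 0 0 1;0.4 -0.42 0 0 0 0 1;0.4 -0.42 0 0 0 0 1;0.4 -0.42 0 0 0 0 1;0.4 -0.42 0 0 0 0 1'
```

```text
time: 1.02
tool_pos: [284.4, -349.4, 404.8]
tcp_rot: [180.0, -0.0, 15.4]
ft_force: [0.9, -1.2, 0.5]
finger_gap: -0.1
grip_force: 0.0
time: 1.65
tool_pos: [421.1, -93.5, 405.1]
tcp_rot: [180.0, -0.1, 15.5]
ft_force: [0.4, -0.5, 1.0]
finger_gap: -0.3
grip_force: 0.0
```

```bash
python3 -m jog '0.4 -0.42 0 0 0 0 1;0.4 -0.42 0 0 0 0 1;0.4 -0.42 0 0 0 0 1;0.2 -0.2 0 0 0 0 1;0 0 0.4 0 0 0 1'
python3 -m jog '0 0 0.5 0 0 0 1;0 0 0.25 0 0 0 1;0 0 0 0 0 0 1'
python3 - <<'E'
from h import *
for n,(x,y,w,h) in(("top",(205,122,120,132)),("scene",(165,120,155,140))):
    d=snapshot(n);k=3.2
    cv2.imwrite(f"pics/a_{n}.png",cv2.resize(d["img"][y:y+h,x:x+w],(400,400))[:,:,::-1])
cv2.imwrite("pics/a.png",np.hstack([cv2.imread("pics/a_top.png"),cv2.imread("pics/a_scene.png")]))
E
```

```text
time: 2.28
tool_pos: [518.6, 84.9, 367.8]
tcp_rot: [179.9, -0.4, 15.6]
ft_force: [1.5, -0.8, -0.2]
finger_gap: 0.1
grip_force: 0.0
time: 2.65
tool_pos: [515.5, 82.7, 287.3]
tcp_rot: [-179.9, 0.3, 15.5]
ft_force: [0.4, -0.6, -0.2]
finger_gap: -0.5
grip_force: 0.0
```

View pics/a.png

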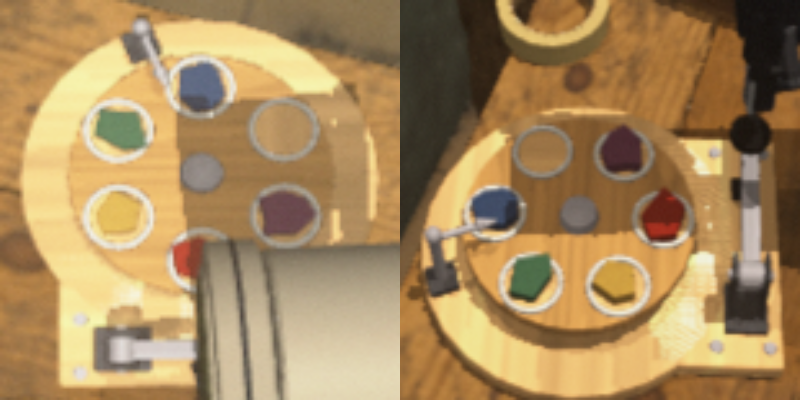

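In the scene view the shut fingertips sit just above the pad, at about (760,105) in the crop, with the pad at (750,132) and the rim well clear. I'll press step by step.

```bash
python3 -m jog '0 0 0.2 0 0 0 1;0 0 0.1 0 0 0 1;0 0 0 0 0 0 1'
python3 -m jog '0 0 0.1 0 0 0 1;0 0 0.1 0 0 0 1;0 0 0 0 0 0 1'
python3 -c '
from h import *
d=snapshot("scene");cv2.imwrite("pics/b.png",cv2.resize(d["img"][120:260,165:345],None,fx=4,fy=4)[:,:,::-1])'
```

```text
time: 3.12
tool_pos: [517.0, 82.7, 260.4]
tcp_rot: [180.0, -0.1, 15.5]
ft_force: [-0.4, 0.4, 2.5]
finger_gap: 0.3
grip_force: 0.9
time: 3.5
tool_pos: [517.4, 82.3, 240.5]
tcp_rot: [179.9, -0.1, 15.4]
ft_force: [1.0, -2.8, 4.0]
finger_gap: -0.4
grip_force: 1.9
```

View pics/b.png

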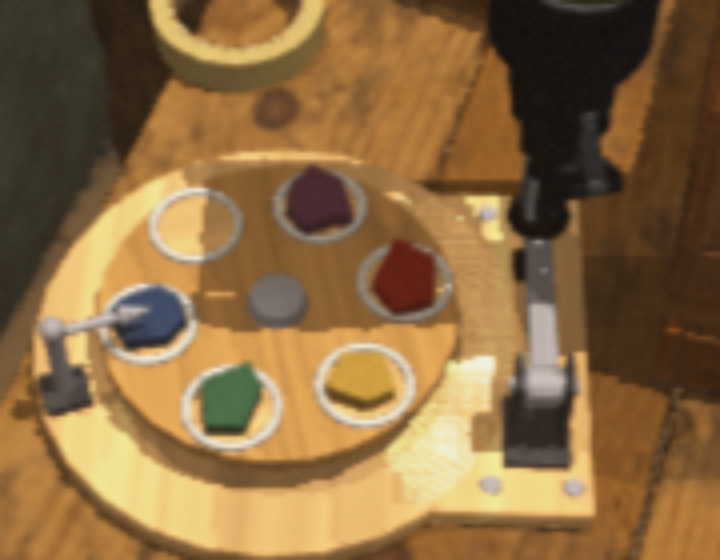

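The fingertips are on the pad at (538,212), the lever is going down and the table is turning. I'll carry on to the stop.

```bash
python3 -m jog '0 0 0.06 0 0 0 1;0 0 0.03 0 0 0 1;0 0 0 0 0 0 1'
python3 -m jog '0 0 0.02 0 0 0 1;0 0 0 0 0 0 1'
```

```text
time: 3.92
tool_pos: [517.4, 82.5, 232.0]
tcp_rot: [179.9, -0.1, 15.5]
ft_force: [0.2, -6.0, 4.5]
finger_gap: 0.1
grip_force: 3.0
time: 4.18
tool_pos: [517.6, 82.5, 231.2]
tcp_rot: [179.9, -0.1, 15.5]
ft_force: [-3.5, -4.8, 15.7]
finger_gap: -0.0
grip_force: 8.1
```

That is the stop: the force jumped to 16 N at the expected height. I'll release fully and check the angle.

```bash
python3 -m jog '0 0 -0.1 0 0 0 1;0 0 -0.2 0 0 0 1;0 0 -0.2 0 0 0 1;0 0 0 0 0 0 1;0 0 0 0 0 0 1'
cat > ang.py <<'E'
from h import *
# angle of the coloured pieces about the axis, in the scene view
d=snapshot("scene");hsv=cv2.cvtColor(d["img"],cv2.COLOR_RGB2HSV);c=np.array([649.3,134.7])
for n,lo,hi in(("blue",(105,90,30),(125,255,255)),("green",(60,70,20),(90,255,255)),("red",(0,185,40),(6,255,255))):
    m=np.zeros(hsv.shape[:2],np.uint8);m[155:245,185:282]=cv2.inRange(hsv,lo,hi)[155:245,185:282]
    k,_,st,ce=cv2.connectedComponentsWithStats(m)
    if k<2: print(n,"none");continue
    i=1+np.argmax(st[1:,4]);p=ray(d,*ce[i],54)[:2]-c
    print(n,st[i,4],"r",np.hypot(*p).round(1),"ang",np.degrees(np.arctan2(p[1],p[0])).round(1))
E
python3 ang.py
```

```text
time: 4.8
tool_pos: [516.3, 82.8, 277.9]
tcp_rot: [-180.0, 0.1, 15.5]
ft_force: [-0.0, -1.4, -0.5]
finger_gap: -0.1
grip_force: 0.0
blue 7 r 62.0 ang 13.1
green none
red 175 r 64.0 ang -161.1
```

Red moved from about 180° to 199°, which is one tooth. Strokes 2 and 3 follow with the same travel.

```bash
python3 -m jog '0 0 0.2 0 0 0 1;0 0 0.15 0 0 0 1;0 0 0.1 0 0 0 1;0 0 0.05 0 0 0 1;0 0 0 0 0 0 1'
python3 -m jog '0 0 0 0 0 0 1'
python3 -m jog '0 0 -0.1 0 0 0 1;0 0 -0.2 0 0 0 1;0 0 -0.2 0 0 0 1;0 0 0 0 0 0 1;0 0 0 0 0 0 1'
python3 ang.py
python3 -m jog '0 0 0.2 0 0 0 1;0 0 0.15 0 0 0 1;0 0 0.1 0 0 0 1;0 0 0.05 0 0 0 1;0 0 0 0 0 0 1'
python3 -m jog '0 0 0 0 0 0 1'
python3 -m jog '0 0 -0.1 0 0 0 1;0 0 -0.2 0 0 0 1;0 0 -0.2 0 0 0 1;0 0 0 0 0 0 1;0 0 0 0 0 0 1'
python3 ang.py
```

```text
time: 5.48
tool_pos: [517.1, 82.1, 230.5]
tcp_rot: [179.9, 0.0, 15.5]
ft_force: [-9.9, -5.3, 24.0]
finger_gap: -0.1
grip_force: 12.4
time: 5.6
tool_pos: [517.1, 82.1, 230.5]
tcp_rot: [179.9, -0.0, 15.5]
ft_force: [-9.7, -6.2, 23.8]
finger_gap: -0.3
grip_force: 12.4
time: 6.22
tool_pos: [516.1, 82.7, 277.2]
tcp_rot: [-180.0, 0.1, 15.5]
ft_force: [-0.5, -0.9, -0.4]
finger_gap: 0.0
grip_force: 0.0
blue 10 r 77.9 ang 37.2
green none
red 169 r 63.8 ang -140.1
time: 6.9
tool_pos: [517.1, 82.2, 230.4]
tcp_rot: [179.9, 0.0, 15.5]
ft_force: [-10.5, -5.7, 24.8]
finger_gap: 0.2
grip_force: 12.6
time: 7.02
tool_pos: [517.1, 82.2, 230.4]
tcp_rot: [179.9, 0.0, 15.5]
ft_force: [-9.7, -6.0, 25.1]
finger_gap: -0.4
grip_force: 12.7
time: 7.65
tool_pos: [516.1, 82.7, 277.1]
tcp_rot: [-180.0, 0.1, 15.5]
ft_force: [-0.9, 0.5, -0.6]
finger_gap: 0.1
grip_force: 0.0
blue 2 r 74.7 ang 54.2
green none
red 172 r 63.5 ang -119.1
```

Each stroke gives 20°, so three teeth are done. Now the fourth, then up and away for a look.

```bash
python3 -m jog '0 0 0.2 0 0 0 1;0 0 0.15 0 0 0 1;0 0 0.1 0 0 0 1;0 0 0.05 0 0 0 1;0 0 0 0 0 0 1'
python3 -m jog '0 0 0 0 0 0 1'
python3 -m jog '0 0 -0.1 0 0 0 1;0 0 -0.2 0 0 0 1;0 0 -0.3 0 0 0 1;0 0 -0.5 0 0 0 1;0 0 -0.4 0 0 0 1'
python3 -m jog '-0.4 0.42 0 0 0 0 1;-0.4 0.42 0 0 0 0 1;-0.4 0.42 0 0 0 0 1;-0.4 0.42 0 0 0 0 1;0 0 0 0 0 0 1'
python3 ang.py
python3 - <<'E'
from h import *
for n,(x,y,w,h) in(("top",(205,122,120,132)),("scene",(165,120,155,140))):
    d=snapshot(n);cv2.imwrite(f"pics/c_{n}.png",cv2.resize(d["img"][y:y+h,x:x+w],(400,w and int(400*h/w)//1 if 0 else 440))[:,:,::-1])
cv2.imwrite("pics/c.png",np.hstack([cv2.imread("pics/c_top.png"),cv2.imread("pics/c_scene.png")]))
c,st=black(snapshot("scene"),288,315,150,185);print("pad now",c,"(at rest 300.3,166.6)")
E
```

```text
time: 8.32
tool_pos: [517.1, 82.1, 230.4]
tcp_rot: [179.9, 0.0, 15.5]
ft_force: [-10.0, -5.8, 24.3]
finger_gap: -0.3
grip_force: 12.6
time: 8.45
tool_pos: [517.1, 82.1, 230.4]
tcp_rot: [179.9, 0.0, 15.5]
ft_force: [-9.8, -5.3, 24.3]
finger_gap: -0.3
grip_force: 12.6
time: 9.07
tool_pos: [516.4, 82.8, 379.1]
tcp_rot: [-180.0, 0.1, 15.5]
ft_force: [0.6, 0.5, -0.5]
finger_gap: 0.2
grip_force: 0.0
time: 9.7
tool_pos: [405.5, -124.6, 377.5]
tcp_rot: [-180.0, 0.1, 15.1]
ft_force: [-0.1, -0.1, 0.3]
finger_gap: -0.2
grip_force: 0.0
blue none
green none
red 166 r 63.4 ang -98.2
pad now [300.34969325 166.34355828] (at rest 300.3,166.6)
```

View pics/c.png

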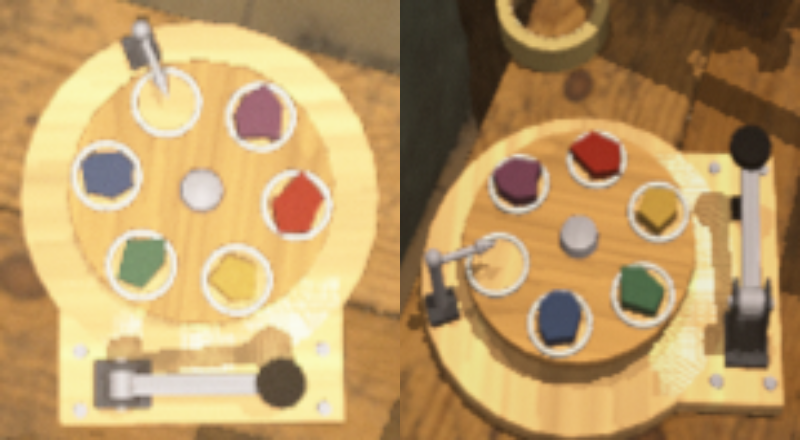

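The pointer tip, at (165,95) in the top crop, lies over the empty pocket centred at (166,102). The lever is back at its rest position and the hand is clear.

```bash
python3 -c '
from bench import *
print(hand_in())'
```

```text
the job is handed in; nothing more can be done
None
```

I handed the job in after four full lever strokes: the empty pocket stands under the pointer tip, the lever is fully up and the hand is clear; the judge's result was not shown.

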